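# Hold back the belt tensioner of a bottle roller past its ratchet click

### The job

The guard is off the bottle roller and I am about to slip a new drive belt on. Press the sprung tensioner arm down by its red thumb pad until the pawl has dropped in behind the second, last tooth of the ratchet disc; if the pawl was left flipped back on its parking peg, swing it over onto the disc first. Finish while still holding the pad down a little past that click, so that your fingers and not the pawl carry the spring, without forcing the arm hard against its end stop and without disturbing the things around.

Things in the scene. Friction and masses are not known exactly. Their poses are not given: they have to be found in the camera images.
- roller_drive: Bottle roller, fixed; grey drive panel facing the robot, 2 black rollers and a white motor box behind. Origin in the panel's front plane at bench level; x points back to the rollers, y left along the panel, z up. Panel 129 mm high from y = +115 to 0, 88 mm from 0 to -146 mm. Above the base (16 mm high, 58 mm out) only the thumb pad and the pawl's pin stand out over 36 mm
- tension_arm (a joint): Sprung arm, red thumb pad at its right end, on an axis along the drive's x. rad: 0 = relaxed, 17 degrees above level; grows as the pad goes down; 0.64 = end stop. The spring pushes back with 6 N at the pad at 0, 13 N at 0.58. On its left it is a disc with two ratchet teeth: a pawl lying on the disc clicks behind the first at about 0.27, the second at 0.52. Well held: 0.55 to 0.62
- thumb_pad (a point): Centre of the red thumb pad's top face; pad 28 mm along the drive's y, 30 mm along its x, its middle 40 mm in front of the panel. Moves on an 89 mm arc about tensioner_pivot: 116 mm above the bench when relaxed, 68 mm at 0.58 and 15 mm further right. It tilts with the arm: 20 degrees down to the left when relaxed, 13 degrees down to the right at 0.58
- tensioner_pivot (a point): Point on the arm's hinge axis, 66 mm above the bench and 40 mm in front of the panel, level with the pad's middle
- pawl (a joint): Small yellow pawl on an axis along the drive's x; only its weight moves it. rad: 0 = nose down behind the second tooth, pointing right; 0.03 to 0.2 elsewhere on the disc; grows as it swings up and over to the left; about 1.65 = balanced upright; 2.36 = flipped back on its parking peg. Starts down or flipped back; pushed past upright to the right, it falls onto the disc by itself
- pawl_pin (a point): Point on the pawl's pin, an 8 mm steel rod with an 11 mm black knob that stands out of the pawl along the drive's -x, from 21 to 56 mm in front of the panel; this point is 42 mm in front of it and 29 mm from the pawl's axis; about 110 mm above the bench with the pawl down, 132 mm when flipped back
- pawl_pivot (a point): Point on the pawl's hinge axis, 110 mm above the bench, 42 mm in front of the panel; it lies in free air, as the pivot bolt itself ends 28 mm in front of the panel
- weigh_boat: White weighing boat, 72 x 72 x 15 mm, with the guard's four small screws. Leave alone. Origin: centre of its underside
- screwdriver: Small screwdriver with an orange handle, 142 mm long along its y, lying on the bench. Leave alone. Origin: centre of its underside
- flask: Conical glass flask with a beige filling, 50 mm across, 76 mm high. Leave alone. Origin: centre of its underside

How it is judged (in metres and radians):
On the way:
1. the pawl, down on the disc, has clicked behind the second tooth (value of joint tension_arm above 0.53 rad and value of joint pawl below 0.07 rad), for 0.2 s.
At the end, for the whole second after the job is handed in: the robot still holds the tensioner arm down beyond the second tooth's click (joint tension_arm over 0.535) with a force between 6 and 40 N on it from the fingers, and the pawl lies down behind the second tooth (joint pawl under 0.07) (value of joint tension_arm above 0.535 rad and value of joint pawl below 0.07 rad and contact force between the fingers and tension_arm between 6 and 40 N); the arm keeps its last pose, push and grip.
It fails at once if the arm is forced hard (more than 70 N from the fingers) (contact force between the fingers and tension_arm above 70 N).
It fails at once if the weighing boat with the guard's screws is shifted by more than 30 mm (distance of weigh_boat from where it was at the start of the episode above 0.03 m).
It fails at once if the screwdriver is shifted by more than 30 mm (distance of screwdriver from where it was at the start of the episode above 0.03 m).
It fails at once if the flask is shifted by more than 30 mm (distance of flask from where it was at the start of the episode above 0.03 m).
It also fails if it takes over 40 s, if anything falls off the work surface, if the arm or the gripper's body presses on something with over 40 N, if the wrist force passes 120 N, or if a joint passes its speed limit or range.

### The arm

A 6-joint arm with a two-finger parallel gripper is mounted at the origin on a cart in front of the work surface, level with it; the furniture and walls round the work are solid. World frame = base frame: x ahead of the robot, y to its left, z up, the work surface at z = 0. Lengths are in mm, angles in rad, forces in N, time in s.
With the tool pointing down it reaches from about 350 to 775 mm from the base axis. Payload 7.3 kg.
Tool frame: the origin (TCP) lies on the mounting face of the last link; the fingertips stand 178 mm ahead of it and the grasp point (between the pads) lies 159 mm ahead of it; z points along the fingers, y is the line along which they close (so a half turn about z gives the same grasp; the last joint's range is limited). The gripper opens to 92 mm and grips with 3 to 60 N. Pads are 19 mm wide; open, the fingers measure 130 mm over their backs; the gripper's body (75 mm by 190 mm) begins 47 mm behind the grasp point.
Start: joints at [1.098, 0.342, 1.524, -0, 1.275, -0.146], TCP at [168.511, 497.224, 404.741] pointing down, gripper open.
Joint ranges: [-2.53, 2.53], [-0.77, 2.02], [0.04, 2.7], [-1, 4.14], [0.28, 2.66], [-3.11, 3.11]. Speed limits (rad/s): [2.57, 2.57, 3.14, 3.14, 3.14, 3.14].

### API

Orientations are given as [roll, pitch, yaw] about the fixed x, y, z axes, in that order (R = Rz(yaw) Ry(pitch) Rx(roll)).
In Python, from plant import bot, vision gives the robot as it stands. The module is installed in compiled form; this text tells all that it offers.
- The arm moves only by the tool run_rows, called after ">>>" by a JSON object that holds its "api" and its "payload". Schema: {"type":"object","properties":{"deltas":{"type":"array","items":{"type":"object","properties":{"jaw":{"type":"number"},"dx":{"type":"number"},"dy":{"type":"number"},"dz":{"type":"number"},"twist":{"type":"number"}},"additionalProperties":false,"required":["jaw"]},"minItems":1,"maxItems":5},"only":{"type":"string"},"quiet":{"type":"boolean"},"lines":{"type":"string"}},"required":["deltas"],"additionalProperties":false}. deltas is a list of rows, 1 to 5 of them, each an object with the fields jaw (the finger opening in mm), dx, dy, dz (the shift in units of 25 mm), twist (a turn about the tool's z in rad); a field left out counts as zero (the opening has to be given); each row is the pose to reach, as a shift and turn from the pose commanded when the call began, along the tool's axes at that moment; what a row does not reach only later rows make up. A row lasts 1/8 s, in which the tool goes at most 62.5 mm and 0.188 rad, less where a joint would pass 70% of its speed; a pose out of reach is approached as far as the arm can. The fingers move at their own pace and stop on an object; the grip force is fixed at half the most. Time passes only in rows, so rows that do not move let the fingers close. The tool returns the time, the measured TCP pose, the force, the opening and the grip force at its end. only (a regular expression) keeps the lines of the reply that match it, lines (a string "A,B") keeps lines A to B, and quiet returns only ok. Input that does not fit is refused with a message, and nothing moves.
- bot.get_obs(): the state, without advancing time (a new reading comes with each control period).
- vision.capture(name): name is "side" or "top" or "wrist"; returns a dict with "color" (480x640x3 uint8, red, green, blue), "K" (3x3 intrinsics, pixels), "R" (3x3) and "t" (3): a world point X has camera coordinates R X + t. Camera axes: x right, y down, z forward; pixel columns grow to the right and rows downward; lengths in mm; the calibration is good to about 2 mm. A picture is of the moment at which its call begins. There is no depth.
- bot.close_job(): hands the job in; it is judged then, once.
The state is a dict: "time": time; "joint_positions": joint angles; "dq": joint speeds; "tau": joint torques, N m; "tool_pos": TCP position; "tcp_rot": TCP orientation; "contact_force": force on the tool from outside, world axes, zero at the start; "moment": the same for the moment, N m; "grip_width": finger opening in mm; "finger_force": force on a finger pad.
Only numpy, scipy, OpenCV 4.12 (cv2) and the standard library are available. Lean on these libraries where they do the work, as an engineer would, in place of code of your own. Each camera call takes 0.05 s, during which the arm holds its last target. There are 200 camera calls.

## Working session

There is one attempt and no reset: what is moved stays moved. The work goes in short steps, Python scripts to look and compute and a tool call to move; the robot and the scene stay as the last step left them, time stands still between calls to the robot, and variables do not carry over. Pictures are saved under pics/ and viewed, at most 10 in all, crops included, and the job is handed in when it is done.

```bash
mkdir -p pics
```

Create h.py:
```python
import numpy as np, cv2
from plant import bot, vision
from scipy.spatial.transform import Rotation as Ro
def cap(n,f=None):
    d=vision.capture(n)
    if f: cv2.imwrite('pics/'+f,d['color'][:,:,::-1])
    return d
def ray(d,u,v):
    R=np.array(d['R']);t=np.array(d['t']).ravel()
    c=-R.T@t; r=R.T@np.linalg.inv(d['K'])@np.array([u,v,1.]); return c,r/np.linalg.norm(r)
def onz(d,u,v,z):
    c,r=ray(d,u,v); return c+r*(z-c[2])/r[2]
def tri(*obs):
    A=np.zeros((3,3));b=np.zeros(3);rs=[ray(*o) for o in obs]
    for c,r in rs:
        P=np.eye(3)-np.outer(r,r);A+=P;b+=P@c
    X=np.linalg.solve(A,b)
    return X,[round(float(np.linalg.norm((np.eye(3)-np.outer(r,r))@(X-c))),1) for c,r in rs]
```

Run:
```python
from h import *
a=cap('side','s1.png');b=cap('top','t1.png')
import pickle;pickle.dump((a,b),open('v1.pkl','wb'))
for d in (a,b): print((-d['R'].T@np.array(d['t']).ravel()).round(), d['R'][2].round(2))
print(bot.get_obs())
```

```text
[  736. -1084.   741.] [-0.18  0.88 -0.43]
[ 312.  172. 1362.] [ 0.14  0.   -0.99]
{'time': 0.1, 'joint_positions': array([ 1.09799863e+00,  3.42661690e-01,  1.52491790e+00, -4.53693450e-05,
        1.27536340e+00, -1.45979437e-01]), 'dq': array([ 0.00047217, -0.0036105 , -0.00268288,  0.00175869, -0.00147002,
        0.00120827]), 'tau': array([ 2.42058122e-03, -4.32007957e+01, -2.44695747e+01,  7.19857193e-02,
        5.24943019e-02, -3.38299492e-05]), 'tool_pos': array([168.46381263, 497.11767721, 404.11104918]), 'tcp_rot': array([-3.14025036e+00, -1.53498196e-04,  2.81478753e+00]), 'contact_force': array([-0.54461497,  0.64318963,  0.03728512]), 'moment': array([-0.04751575, -0.02709092, -0.06465051]), 'finger_force': 0.0, 'grip_width': 91.62262785645102}
```

View pics/s1.png

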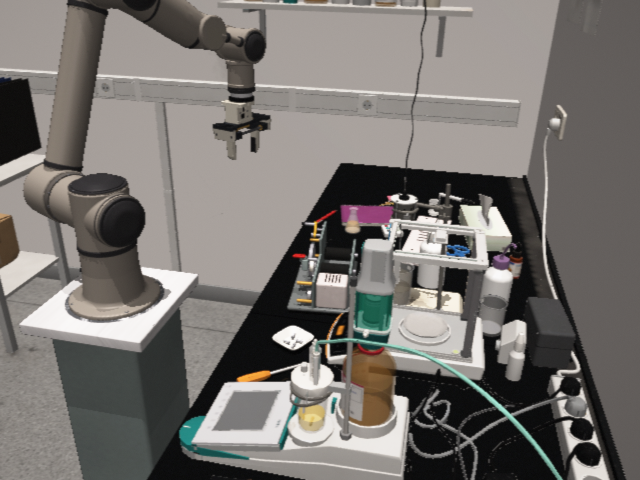

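View pics/t1.png

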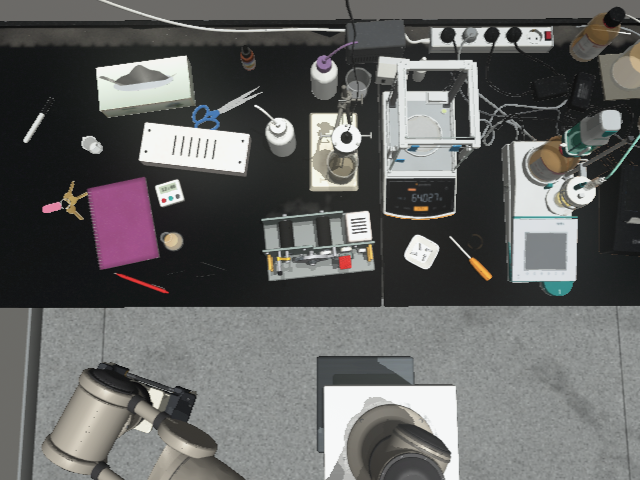

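The side view shows the drive at about (325,270), seen end-on from the right. The top view shows it at (262–375, 210–280), with the red pad near (345,262), the boat at (422,252), the screwdriver at (475,260) and the flask at (172,241). Next I'll zoom in on the drive in both views.

Run:
```python
from h import *
import pickle
a,b=pickle.load(open('v1.pkl','rb'))
s=cv2.resize(a['color'][215:315,280:370],None,fx=4.4,fy=5,interpolation=cv2.INTER_CUBIC)
t=cv2.resize(b['color'][205:285,255:385],None,fx=6,fy=6,interpolation=cv2.INTER_CUBIC)
cv2.imwrite('pics/s1c.png',s[:,:,::-1]);cv2.imwrite('pics/t1c.png',t[:,:,::-1])
for n,d in (('s',a),('t',b)):
    h=cv2.cvtColor(d['color'],cv2.COLOR_RGB2HSV)
    for c,lo,hi in (('red',(0,170,90),(6,255,255)),('yel',(18,120,90),(32,255,255))):
        k,l,st,ce=cv2.connectedComponentsWithStats(cv2.inRange(h,lo,hi))
        print(n,c,[(*st[i].tolist(),ce[i].round(1).tolist()) for i in range(1,k) if st[i][4]>5])
```

```text
s red [(316, 211, 20, 11, 54, [325.7, 215.8]), (293, 254, 13, 4, 45, [298.9, 255.4]), (360, 346, 7, 5, 7, [363.0, 348.4])]
s yel [(387, 203, 7, 2, 9, [390.6, 203.2]), (313, 221, 4, 16, 46, [314.8, 228.9]), (310, 238, 9, 3, 23, [313.7, 239.0]), (315, 254, 4, 3, 7, [316.4, 254.7]), (297, 281, 15, 4, 45, [304.2, 282.7]), (297, 299, 15, 4, 44, [304.0, 300.2]), (239, 374, 17, 6, 25, [245.7, 376.5]), (299, 409, 7, 11, 31, [301.9, 414.6]), (320, 412, 4, 5, 11, [321.7, 413.4]), (310, 417, 4, 6, 14, [311.7, 419.3])]
t red [(339, 256, 12, 13, 129, [344.7, 262.0]), (117, 274, 52, 20, 188, [142.4, 283.1])]
t yel [(588, 26, 8, 9, 26, [591.7, 30.3]), (604, 31, 5, 4, 11, [605.8, 32.5]), (598, 39, 8, 5, 12, [601.4, 41.2]), (69, 182, 5, 8, 17, [71.5, 185.5]), (63, 191, 24, 28, 154, [72.2, 202.3]), (367, 244, 6, 17, 77, [369.4, 252.0]), (267, 255, 6, 16, 68, [270.0, 262.2]), (277, 257, 13, 4, 33, [282.2, 258.5]), (474, 261, 17, 18, 61, [482.2, 269.7])]
```

View pics/t1c.png

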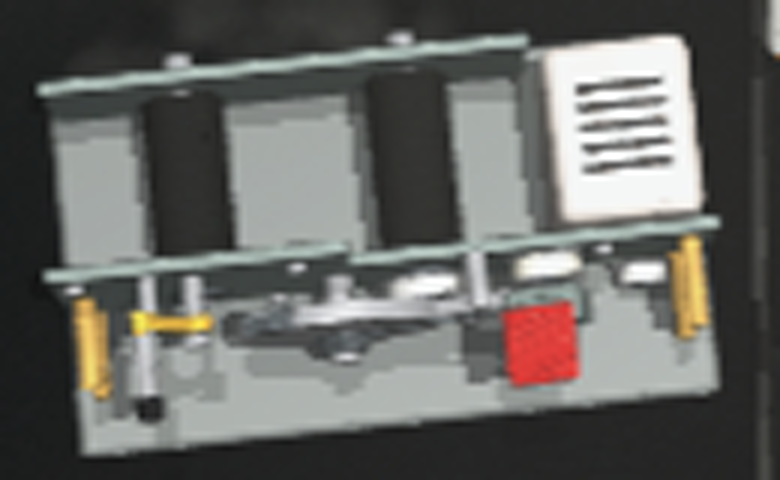

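View pics/s1c.png

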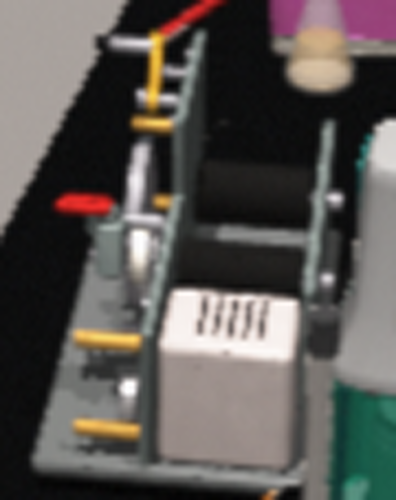

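The crops show the pawl flipped back: yellow strip at top crop (135–212, 322), with its pin and black knob to the left of the bolt at crop (150,408). In full images the knob is at (280,273) in top and about (303,223.6) in side. The red pad is at top (344.7,262) and side (298.9,255.4).

Run:
```python
from h import *
import pickle
a,b=pickle.load(open('v1.pkl','rb'))
pad,e=tri((a,298.9,255.2),(b,344.7,262.));print('pad',pad.round(1),e)
kn,e=tri((a,303.2,223.6),(b,280.0,273.));print('knob',kn.round(1),e)
f=lambda u,v,z:onz(b,255+u/6,205+v/6,z)
def yaw(p,q): d=p-q; return np.arctan2(-d[0],d[1])  # drive y dir = (-sin,cos)
L,Rr=f(85,455,16),f(720,388,16); print('base front',L.round(),Rr.round(),yaw(L,Rr))
L,Rr=f(45,278,129),f(350,248,129); print('panelL',L.round(1),Rr.round(1),yaw(L,Rr),np.linalg.norm(L-Rr))
L2,R2=f(352,262,88),f(720,222,88); print('panelR',L2.round(1),R2.round(1),yaw(L2,R2),np.linalg.norm(L2-R2))
psi=yaw(f(85,455,16),f(720,388,16))
ex=np.array([np.cos(psi),np.sin(psi),0]);ey=np.array([-np.sin(psi),np.cos(psi),0])
bolt=f(193,345,110)
for n,p in (('pad',pad),('knob',kn),('PL',L),('PR',Rr),('P2L',L2),('P2R',R2),('bolt',bolt)): print(n,(p@ex).round(1),(p@ey).round(1))
```

```text
pad [437.7 110.7 115.3] [0.8, 0.8]
knob [412.2 257.1 133.1] [1.2, 1.2]
base front [401. 291.  16.] [428.  31.  16.] 0.10140839408970076
panelL [460.6 296.9 129. ] [471.5 181.8 129. ] 0.0948864169298788 115.5678662930628
panelR [471.3 181.4  88. ] [486.5  37.7  88. ] 0.10514551727544387 144.4770017233015
pad 446.7 65.9
knob 436.1 214.0
PL 488.3 248.7
PR 487.5 133.2
P2L 487.3 132.7
P2R 487.8 -11.7
bolt 459.1 196.6
```

The measurements hold together: yaw 0.10, panel at 487.5 along the drive's x, pad 41 mm in front of it at z 115, knob 51 mm in front at z 133. The pawl is parked. Next I'll work out the move to the left of the pin, fingers closed.

Add to h.py:
```python
PSI=0.101
EX=np.array([np.cos(PSI),np.sin(PSI),0]);EY=np.array([-np.sin(PSI),np.cos(PSI),0])
def need(u,v,ztip):
    o=bot.get_obs();R=Ro.from_euler('xyz',o['tcp_rot']).as_matrix()
    X=u*EX+v*EY+np.array([0,0,ztip+178.])
    ty=R[:,1]; ang=np.arctan2(np.cross(ty,EY)@R[:,2],ty@EY)
    print('need',(R.T@(X-o['tool_pos'])).round(1),'turn',round(ang,3),'at u,v,tip',round(o['tool_pos']@EX,1),round(o['tool_pos']@EY,1),round(o['tool_pos'][2]-178,1),'F',o['contact_force'].round(1))
```

```bash
python3 -c "
from h import *
need(439.5,250,170)"
```

```text
need [-296.2 -115.    56.2] turn -0.428 at u,v,tip 217.7 477.6 226.1 F [-0.5  0.6  0. ]
```

Units first: shifts go in units of 25 mm. So -294 mm is -11.76, -235 mm is -9.4.

>>> {"api": "run_rows", "payload": {"deltas": [{"jaw":0,"dx":-2.4,"dy":-0.92,"dz":0.2,"twist":-0.1},{"jaw":0,"dx":-4.72,"dy":-1.84,"dz":0.6,"twist":-0.2},{"jaw":0,"dx":-7.04,"dy":-2.76,"dz":1.2,"twist":-0.3},{"jaw":0,"dx":-9.4,"dy":-3.68,"dz":1.8,"twist":-0.4},{"jaw":0,"dx":-11.76,"dy":-4.6,"dz":2.24,"twist":-0.428}]}}

```text
time: 0.72
tool_pos: [404.6, 297.9, 349.5]
tcp_rot: [-3.141, -0.001, -3.039]
contact_force: [1.5, 0.8, -0.1]
grip_width: 46.7
finger_force: 0.0
```

>>> {"api": "run_rows", "payload": {"deltas": [{"jaw":0},{"jaw":0}]}}

```text
time: 0.98
tool_pos: [403.3, 299.5, 350.0]
tcp_rot: [3.141, -0.001, -3.041]
contact_force: [0.0, -0.1, 0.0]
grip_width: 26.4
finger_force: 0.0
```

```bash
python3 -c "
from h import *
need(439.5,250,118)"
```

```text
need [-8.1 -7.3 54. ] turn -0.001 at u,v,tip 431.4 257.3 172.0 F [ 0.  -0.1  0. ]
```

Converted, 54 mm is 2.16, 40 mm is 1.6.

>>> {"api": "run_rows", "payload": {"deltas": [{"jaw":0,"dx":-0.32,"dy":-0.28},{"jaw":0,"dx":-0.32,"dy":-0.28,"dz":0.8},{"jaw":0,"dx":-0.32,"dy":-0.28,"dz":1.6},{"jaw":0,"dx":-0.32,"dy":-0.28,"dz":2.16},{"jaw":0,"dx":-0.32,"dy":-0.28,"dz":2.16}]}}

```text
time: 1.6
tool_pos: [411.8, 293.6, 295.6]
tcp_rot: [-3.141, -0.002, -3.039]
contact_force: [-0.0, 0.8, -0.9]
grip_width: 0.1
finger_force: 0.0
```

Run:
```python
from h import *
need(439.5,204,118)
import pickle
a=cap('side');b=cap('top');w=cap('wrist')
s=cv2.resize(a['color'][170:300,240:370],None,fx=3,fy=3,interpolation=cv2.INTER_CUBIC)
t=cv2.resize(b['color'][205:285,245:385],None,fx=2.8,fy=2.8)
w=cv2.resize(w['color'],(400,300))
im=np.zeros((600,800,3),np.uint8);im[:390,:390]=s;im[:224,400:792]=t;im[300:,400:]=w
cv2.imwrite('pics/m1.png',im[:,:,::-1])
```

```text
need [ -0.2 -46.6  -0.4] turn 0.001 at u,v,tip 439.3 250.6 117.6 F [-0.   0.8 -0.9]
```

View pics/m1.png

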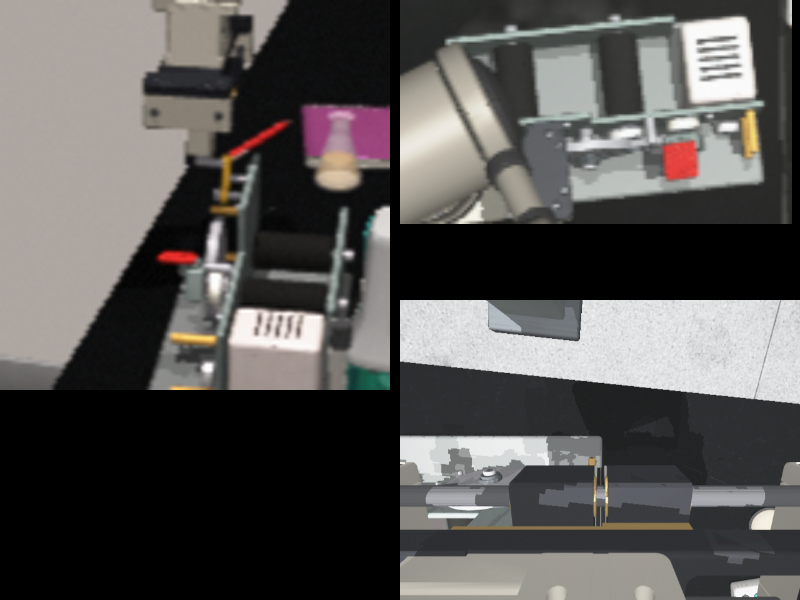

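The side crop shows the closed fingers at (200,140), behind (left of) the pin at (197–222,162). They overlap it along the drive's x and reach a little below it, so I'll push right slowly.

Converted, -20 mm is -0.8, -14 mm is -0.56.

>>> {"api": "run_rows", "payload": {"deltas": [{"jaw":0,"dy":-0.32},{"jaw":0,"dy":-0.56},{"jaw":0,"dy":-0.8},{"jaw":0,"dy":-1.04},{"jaw":0,"dy":-1.24}]}}

```text
time: 2.38
tool_pos: [415.4, 261.8, 296.2]
tcp_rot: [-3.141, -0.0, -3.041]
contact_force: [0.4, -0.7, 0.7]
grip_width: 0.4
finger_force: 0.0
```

>>> {"api": "run_rows", "payload": {"deltas": [{"jaw":0,"dy":-0.2},{"jaw":0,"dy":-0.4},{"jaw":0,"dy":-0.6},{"jaw":0,"dy":-0.68},{"jaw":0,"dy":-0.68}]}}

```text
time: 3.0
tool_pos: [417.1, 245.4, 296.3]
tcp_rot: [3.141, 0.0, -3.041]
contact_force: [-1.0, -1.4, -0.6]
grip_width: 0.3
finger_force: 0.0
```

Run:
```python
from h import *
need(439.5,204,118)
a=cap('side')
s=cv2.resize(a['color'][170:300,240:370],None,fx=4,fy=4,interpolation=cv2.INTER_CUBIC)
cv2.imwrite('pics/m2.png',s[:,:,::-1])
```

```text
need [0.2 1.9 0.3] turn -0.0 at u,v,tip 439.7 202.1 118.3 F [-1.  -1.4 -0.6]
```

View pics/m2.png

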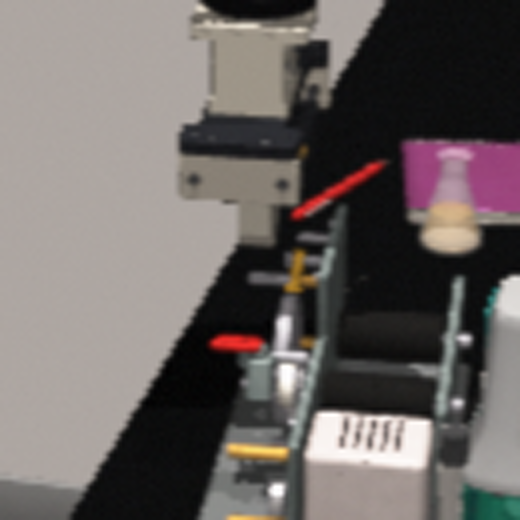

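The pawl has fallen onto the disc: its pin is now at crop (250–280,278), low in front of the disc and right of the fingers. Now lift clear and move over the pad.

Converted, -147 mm is -5.88, -100 mm is -4.

>>> {"api": "run_rows", "payload": {"deltas": [{"jaw":0,"dz":-0.88},{"jaw":0,"dy":-0.4,"dz":-1.4},{"jaw":0,"dy":-2,"dz":-1.4},{"jaw":0,"dx":-0.04,"dy":-4,"dz":-1.32},{"jaw":0,"dx":-0.04,"dy":-5.88,"dz":-0.8}]}}

```text
time: 3.68
tool_pos: [433.1, 97.7, 316.9]
tcp_rot: [-3.141, 0.003, -3.04]
contact_force: [0.9, -0.2, -0.4]
grip_width: 0.6
finger_force: 0.0
```

>>> {"api": "run_rows", "payload": {"deltas": [{"jaw":0}]}}

```text
time: 3.8
tool_pos: [432.8, 96.6, 315.7]
tcp_rot: [-3.141, -0.001, -3.045]
contact_force: [-0.0, 0.6, 0.1]
grip_width: -0.1
finger_force: 0.0
```

Run:
```python
from h import *
need(441,55,71)
p=436.5*EX+166*EY+np.array([0,0,110]);d=cap('side');q=d['K']@(d['R']@p+np.array(d['t']).ravel());print('pred knob side',q[:2]/q[2])
```

```text
need [-0.7  2.6 66.7] turn -0.004 at u,v,tip 440.4 52.4 137.7 F [-0.   0.6  0.1]
pred knob side [300.2767734  239.37469757]
```

The predicted knob pixel (300,239) matches a pawl that is down. I'll press in stages.

Converted, 2 mm is 0.08, 38 mm is 1.52.

>>> {"api": "run_rows", "payload": {"deltas": [{"jaw":0,"dy":0.08,"dz":0.4},{"jaw":0,"dy":0.08,"dz":0.72},{"jaw":0,"dy":0.08,"dz":1},{"jaw":0,"dy":0.08,"dz":1.28},{"jaw":0,"dy":0.08,"dz":1.52}]}}

```text
time: 4.47
tool_pos: [433.1, 101.7, 278.7]
tcp_rot: [-3.14, 0.002, -3.038]
contact_force: [-1.6, -5.0, 9.8]
grip_width: 0.5
finger_force: 4.9
```

>>> {"api": "run_rows", "payload": {"deltas": [{"jaw":0,"dz":0.2},{"jaw":0,"dz":0.4},{"jaw":0,"dz":0.56},{"jaw":0,"dz":0.68},{"jaw":0,"dz":0.72}]}}

```text
time: 5.1
tool_pos: [433.4, 101.1, 261.1]
tcp_rot: [-3.139, 0.003, -3.038]
contact_force: [-0.9, -9.6, 14.0]
grip_width: 0.6
finger_force: 6.6
```

Run:
```python
from h import *
need(441,55,71)
```

```text
need [ 0.4 -1.8 12.1] turn 0.003 at u,v,tip 441.4 56.9 83.1 F [-0.9 -9.6 14. ]
```

>>> {"api": "run_rows", "payload": {"deltas": [{"jaw":0,"dy":-0.04,"dz":0.12},{"jaw":0,"dy":-0.08,"dz":0.24},{"jaw":0,"dy":-0.08,"dz":0.32},{"jaw":0,"dy":-0.12,"dz":0.4},{"jaw":0,"dy":-0.12,"dz":0.44}]}}

```text
time: 5.72
tool_pos: [433.6, 99.0, 250.1]
tcp_rot: [-3.141, 0.003, -3.039]
contact_force: [-1.1, -2.0, 13.2]
grip_width: 0.1
finger_force: 6.5
```

>>> {"api": "run_rows", "payload": {"deltas": [{"jaw":0},{"jaw":0}]}}

```text
time: 5.98
tool_pos: [433.6, 99.0, 250.2]
tcp_rot: [-3.141, 0.003, -3.039]
contact_force: [0.0, -2.0, 11.7]
grip_width: 0.5
finger_force: 6.3
```

Run:
```python
from h import *
need(441,55,71)
d=cap('side');w=cap('wrist')
s=cv2.resize(d['color'][205:285,270:350],None,fx=7,fy=7,interpolation=cv2.INTER_CUBIC)
cv2.imwrite('pics/m3.png',s[:,:,::-1])
h=cv2.cvtColor(d['color'],cv2.COLOR_RGB2HSV)
k,l,st,ce=cv2.connectedComponentsWithStats(cv2.inRange(h,(0,170,60),(6,255,255)))
print([(*st[i].tolist(),ce[i].round(1).tolist()) for i in range(1,k) if st[i][4]>5])
for th in (.5,.55,.58,.62,.64):
    an=np.arcsin(50/89)-th; p=446.7*EX+(65.9+89*np.cos(np.arcsin(50/89))-89*np.cos(an))*EY+np.array([0,0,66+89*np.sin(an)])
    q=d['K']@(d['R']@p+np.array(d['t']).ravel());print(th,(q[:2]/q[2]).round(1))
```

```text
need [0.4 0.3 1.2] turn 0.002 at u,v,tip 441.4 54.8 72.2 F [ 0.  -2.  11.7]
[(316, 211, 20, 11, 62, [325.7, 215.8]), (291, 271, 14, 8, 68, [297.9, 275.6]), (357, 346, 6, 7, 8, [359.4, 349.4]), (360, 346, 8, 5, 8, [363.5, 348.5])]
0.5 [297.6 273.1]
0.55 [297.6 274.8]
0.58 [297.6 275.7]
0.62 [297.6 277. ]
0.64 [297.6 277.7]
```

View pics/m3.png

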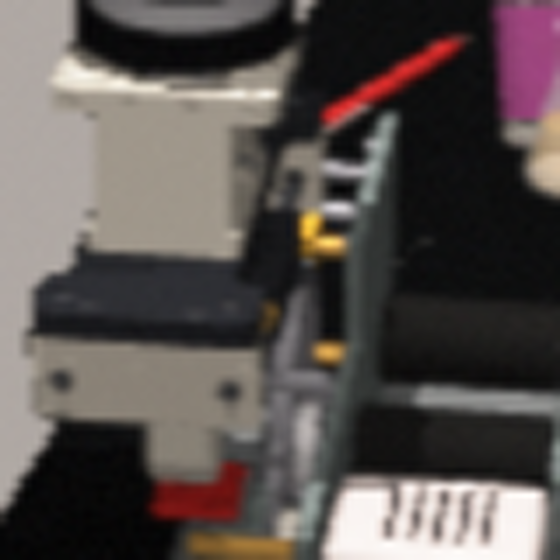

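The fingers are on the pad: the tip is at z 72.2, which gives about 0.56 rad from the geometry, and the force is about 12 N. I'll go 1 mm further and cross-check the pad and pawl pin in the cameras.

Converted, 1.2 mm is 0.048, 0.6 mm is 0.024.

>>> {"api": "run_rows", "payload": {"deltas": [{"jaw":0,"dz":0.024},{"jaw":0,"dz":0.048},{"jaw":0,"dz":0.048},{"jaw":0,"dz":0.048}]}}

```text
time: 6.58
tool_pos: [433.6, 98.9, 249.0]
tcp_rot: [-3.141, 0.003, -3.038]
contact_force: [0.3, -2.5, 12.5]
grip_width: 0.3
finger_force: 6.5
```

Run:
```python
from h import *
need(441,55,71)
d=cap('side');w=cap('wrist');t=cap('top')
def show(n,d):
    for nm,u,v,z in (('knob',436.5,166,110),('knob.2',436.5,166.5,116),('pad',446.7,51,68)):
        p=u*EX+v*EY+np.array([0,0,z]);q=d['K']@(d['R']@p+np.array(d['t']).ravel());print(n,nm,(q[:2]/q[2]).round(1))
show('s',d);show('w',w);show('t',t)
s=cv2.resize(d['color'][225:285,280:320],None,fx=7.5,fy=7.5,interpolation=cv2.INTER_NEAREST)
im=np.zeros((600,800,3),np.uint8);im[:450,:300]=s;im[:375,300:]=cv2.resize(w['color'],(500,375));im[380:600,300:]=cv2.resize(t['color'][225:285,250:386],(500,220))
cv2.imwrite('pics/m4.png',im[:,:,::-1])
```

```text
need [0.4 0.3 0. ] turn 0.002 at u,v,tip 441.4 54.7 71.0 F [ 0.3 -2.5 12.5]
s knob [300.3 239.4]
s knob.2 [300.3 237.2]
s pad [297.6 275.5]
w knob [627.3 317.4]
w knob.2 [643.  325.7]
w pad [313.3 294.4]
t knob [301.5 270.9]
t knob.2 [301.2 270.7]
t pad [349.9 263. ]
```

View pics/m4.png

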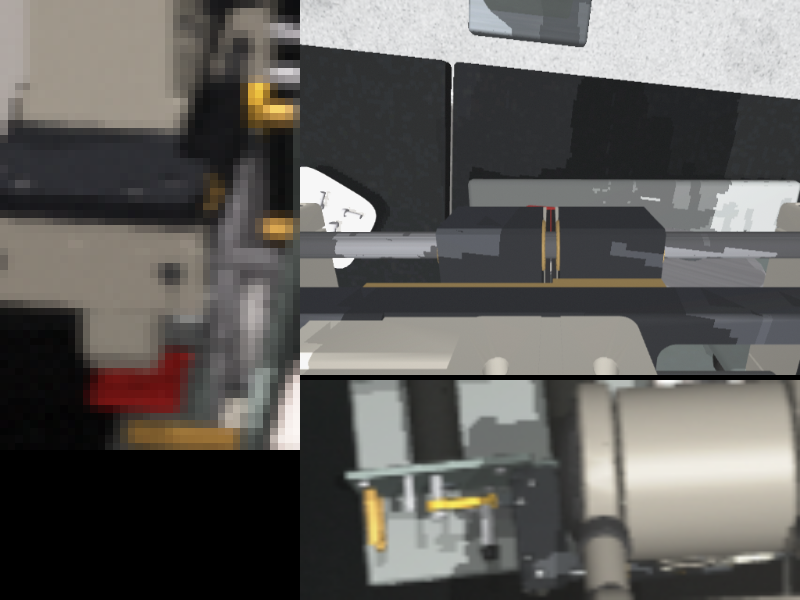

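The top crop shows the pawl down, with the yellow strip pointing right and its knob at full-image (301.4,271.4); a pawl that is down predicts (301.5,270.9). The geometry puts the arm at about 0.577 rad with 12.7 N. I'll go 1 mm lower to be safely mid-window, check that the force stays on the spring (no stop), then hand in.

>>> {"api": "run_rows", "payload": {"deltas": [{"jaw":0,"dz":0.02},{"jaw":0,"dz":0.04},{"jaw":0,"dz":0.04},{"jaw":0,"dz":0.04},{"jaw":0,"dz":0.04}]}}

```text
time: 7.35
tool_pos: [433.6, 98.9, 248.0]
tcp_rot: [-3.141, 0.003, -3.039]
contact_force: [-0.3, -3.0, 13.1]
grip_width: 0.4
finger_force: 6.6
```

Run:
```python
from h import *
need(441,55,70)
f=bot.get_obs()['contact_force']
if 8<np.linalg.norm(f)<25: print(bot.close_job())
```

```text
need [0.4 0.3 0. ] turn 0.002 at u,v,tip 441.4 54.7 70.0 F [-0.3 -3.  13.1]
the job is handed in; nothing more can be done
None
```

I swung the pawl over onto the disc, pressed the arm down past the second tooth to about 0.58–0.59 rad (worked out from fingertip height), and handed the job in with the fingers holding the pad at about 13 N; no end stop felt, and no verdict was returned.

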